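Chuck the hook and hold the twister in drive

ROBOT

A 6-joint arm with a two-finger parallel gripper is mounted at the origin on the work surface. World frame = base frame: x ahead of the robot, y to its left, z up, the work surface at z = 0. Lengths are in m, angles in degrees, forces in N, time in s.
With the tool pointing down it reaches from about 0.4 to 0.825 m from the base axis. Payload 7 kg.
Tool frame: the origin (TCP) lies midway between the tips of the shut fingers; the grasp point (between the pads) lies 19 mm behind it (r.hold_point_z is the distance from the TCP to the grasp point, in m); y points along the fingers, z is the direction in which the jaws open and shut, and the axes are right-handed (so a half turn about y gives the same grasp; the last joint's range is limited). The gripper opens to 88 mm and grips with 3 to 60 N. Pads are 19 mm wide; open, the fingers measure 130 mm over their backs; the gripper's body (78 mm by 193 mm) begins 47 mm behind the grasp point.
Start: joints at [-52.764, 20.546, 0.682, 0, -70.136, -16.507], TCP at [0.239, -0.631, 0.227] pointing down, gripper open.
Joint ranges: [-176.03, 176.03], [-82.01, 121.73], [-58.28, 71.71], [-173.87, 95.51], [-174.79, -0.11], [-173.66, 173.66]. Speed limits (degrees/s): [136.94, 136.94, 172.46, 180, 180, 180].

INTERFACE

Orientations are given as [roll, pitch, yaw] about the fixed x, y, z axes, in that order (R = Rz(yaw) Ry(pitch) Rx(roll)).
In Python, from plant import r, imaging gives the robot as it stands.
- The arm moves only by the tool drive_tool, never from a script. Its argument "deltas" is a list of rows, each a list of 6 numbers: the shift along the world's x, y, z in cm, then the turn, a rotation vector about the world's x, y, z in rad. In form: [[tx, ty, tz, rx, ry, rz], ...]. A call has exactly 8 rows; each row is the pose to reach, as a shift and turn from the pose commanded when the call began; what a row does not reach only later rows make up. A row lasts 1/12 s, in which the tool goes at most 41.7 mm and 7.16 degrees, less where a joint would pass 70% of its speed; a pose out of reach is approached as far as the arm can. A call with a gripper value outside its range is refused whole. "claw" is the opening, from 0 (shut) to 1 (fully open), set as the call begins (left out, the last holds). The fingers move at their own pace and stop on an object; "squeeze" is the grip in N (left out, the last holds). Time passes only in rows, so rows that repeat a pose let the fingers close, or fill a call up. It gives the time, the measured TCP pose, the force and the opening at its end, in the units of the state.
- r.get_state(): the state, without advancing time (a new reading comes with each control period).
- imaging.capture(name): name is "scene" or "top" or "wrist"; returns the picture (400x640x3 uint8, red, green, blue); there is no depth.
- imaging.get_calibration(name): a dict with "mtx" (3x3 intrinsics, pixels), "R" (3x3) and "t" (3): a world point X has camera coordinates R X + t; the wrist camera has in their place "T_tool_cam" (4x4, takes a point from camera to tool coordinates, whose origin is the TCP and whose axes are the tool frame's). Camera axes: x right, y down, z forward; pixel columns grow to the right and rows downward; lengths in m; the calibration is good to about 2 mm. The wrist camera is an equidistant fisheye: a pixel r from the principal point sees the ray r / f radians off the axis. A picture is of the moment at which its call begins: read the wrist's pose just before it. get_calibration takes no time and is no camera call.
- r.close_job(): hands the job in, once; it reports no verdict.
Trained networks look in the newest picture that a camera, given by its name, has taken for a name from the list of things; names that differ only in an ending like _2 or _b are one class to them, and where a whole thing is asked for, a point or a joint stands for the part that bears it (a point fixed in the world has none). Each returns a list of dicts, best first, with "score" (0 to 1); they miss things now and then, are a little off and sometimes report something else, mostly with a low value. They report only what shows in the picture. A call takes as long as a camera call.
- imaging.search_frame(camera, label): "bbox" ([left, top, right, bottom] in pixels, round what is visible of it).
- imaging.outline_of(camera, label): "region" (400x640 bool, what is visible of it) and "bbox" ([left, top, right, bottom] in pixels, round what is visible of it).
- imaging.landmark_of(camera, label): "position" ([column, row] in pixels: a listed point, or the origin of a listed thing).
The state is a dict: "time_s": time; "joints": joint angles; "qd": joint speeds; "joint_torque": joint torques, N m; "tcp_pos": TCP position; "eef_rot": TCP orientation; "contact_force": force on the tool from outside, world axes, zero at the start; "moment": the same for the moment, N m; "gripper_width": finger opening in m.
Only numpy, scipy, OpenCV 4.12 (cv2) and the standard library are available. Lean on these libraries where they do the work, as an engineer would, in place of code of your own. Each camera call takes 0.05 s, during which the arm holds its last target.

TASK

Get the bench wire twister running: turn the round chuck sleeve anticlockwise (seen from above) until its three jaws grip the hook bit firmly, and let go of the sleeve. Then swing the spring-loaded jockey arm, by the upright post at its end, all the way round to its stop, and finish while still holding it there, because it springs back when let go. Leave the screwdriver, the tub and the stock bin alone.

Things in the scene. Friction and masses are not known exactly. Their poses are not given: they have to be found in the camera images.
- twister: bench wire twister, fixed to the bench: a dark steel base plate 200 x 340 x 12 mm that carries a grey gearbox (110 x 110 mm, top at 62 mm) with an upright chuck on it, and the jockey arm with its pivot and a small drive motor (nothing but the arm's post is higher than 73 mm there). Origin on the bench; the chuck's axis is upright at x = 0, y = -90 mm of this frame, the arm's pivot axis upright at x = 0, y = +50 mm. z up; at yaw 0 its x points away from the robot
- sleeve_grip (a point): point on the chuck's axis at the height to grip the sleeve, 97 mm above the bench. The ribbed steel sleeve is round, 48 mm across, from 66 to 110 mm above the bench; the jaws stand 4 mm and the hook bit 26 mm out of its top. Free space of more than 90 mm around it above the gearbox's top (62 mm)
- sleeve_turn (a joint): turn of the chuck sleeve (rad), grows anticlockwise seen from above and starts between 0 and 0.5. It turns against friction (0.2 N m) and stays where it is left. The jaws close 4.6 mm per rad and meet the bit at about 1.3 rad; from there it stiffens: about 0.2 rad further, to 1.5, is firm. End of its range 1.7
- jaw0: first of three dark steel chuck jaws (6 mm wide, 30 mm high, from 84 to 114 mm above the bench), 120 degrees apart inside the sleeve; the sleeve slides all three together along their own -x, towards the chuck's axis. Origin on the axis when fully open
- jaw1: second jaw, like the first
- jaw2: third jaw, like the first
- hook_bit: loose steel hook bit standing upright in the chuck: round shank 10 mm across, a small bent hook at the top, 66 mm high in all. Origin at the centre of its foot, 70 mm above the bench on the floor of the bore; z up along the shank
- jockey_arm: aluminium arm of two parallel plates, 20 mm wide, with two black jockey wheels between them (46 to 70 mm above the bench), on an upright pivot with a spring. Origin on the pivot axis at bench height; its x points along the arm to the handle post, z up
- jockey_post (a point): point on the axis of the arm's handle post, 95 mm above the bench, 100 mm from the pivot axis. The post is plain round steel, 16 mm across, upright, from 70 to 116 mm above the bench; free space around it above 73 mm
- jockey_swing (a joint): swing of the jockey arm about its pivot (rad): 0 at rest, grows anticlockwise seen from above (towards the robot), stop at 1.13. The spring pulls it back with 3 N at the post at rest, 9 N at the stop
- screwdriver: bystander: screwdriver with a green handle, 170 mm long, lying on the bench beyond the twister; origin on its underside
- tub: bystander: round milky plastic tub with a lid, 70 mm across, 45 mm high; origin at the centre of its underside
- stock_bin: bystander: open blue plastic stock bin, 100 x 90 x 50 mm; origin at the centre of its underside

How it is judged (in metres and radians):
On the way:
1. the three jaws grip the hook bit by themselves, with the sleeve let go (contact force between each of jaw0, jaw1, jaw2 and hook_bit above 3 N and contact force between the fingers and anything else below 0.1 N), for 0.2 s.
At the end, for the whole second after the job is handed in: The robot is holding the jockey arm at its stop (swing above 1.07 of 1.13 rad, robot pressing on it with more than 2 N), while each of the three jaws presses on the hook bit with more than 3 N and the bit stands upright (within 0.1 rad) down in the chuck (foot within 5 mm of the bore's floor) (value of joint jockey_swing above 1.07 rad and contact force between any of the fingers, the arm and jockey_arm above 2 N and contact force between each of jaw0, jaw1, jaw2 and hook_bit above 3 N and angle between hook_bit's own z axis and vertical below 0.1 rad and z of hook_bit in the frame of twister below 0.075 m); the arm keeps its last pose, push and grip.
It fails at once if a bystander (screwdriver, tub or stock bin) is moved by more than 30 mm (distance of any of screwdriver, tub, stock_bin from where it was at the start of the episode above 0.03 m).
It also fails if it takes over 54 s, if anything falls off the work surface, if the arm or the gripper's body presses on something with over 40 N, if the wrist force passes 120 N, or if a joint passes its speed limit or range.

## Working session

There is one attempt and no reset: what is moved stays moved. The work goes in short steps, Python scripts to look and compute and a tool call to move; the robot and the scene stay as the last step left them, time stands still between calls to the robot, and variables do not carry over. Pictures are saved under pics/ and viewed, and the job is handed in when it is done.

Besides the shell and the picture viewer there is one more tool, called after "Request:" as a command line: name --pt "numbers of a row" for each row, then --argument value for the rest. drive_tool: Moves the arm, as the interface text tells. Its arguments: {"type":"object","properties":{"deltas":{"type":"array"},"claw":{"type":"number"},"squeeze":{"type":"number"}},"required":["deltas"]}

```bash
mkdir -p pics; cat > h.py <<'E'
import numpy as np,cv2
from plant import r,imaging
def ray(cam,px):
    c=imaging.get_calibration(cam)
    R=np.array(c['R']);t=np.array(c['t']);K=np.array(c['mtx'])
    d=R.T@np.linalg.solve(K,[px[0],px[1],1]);return -R.T@t,d/np.linalg.norm(d)
def atz(cam,px,z):
    o,d=ray(cam,px);return o+d*(z-o[2])/d[2]
def proj(cam,X):
    c=imaging.get_calibration(cam);p=np.array(c['mtx'])@(np.array(c['R'])@np.array(X)+np.array(c['t']));return p[:2]/p[2]
def save(im,n):cv2.imwrite('pics/'+n,im[:,:,::-1])
E
python3 - <<'E'
from h import *
for c in ['scene','top']:
    save(imaging.capture(c),c+'0.png')
    print(c,ray(c,[320,200]))
    for n in ['sleeve_grip','jockey_post','hook_bit','twister','jockey_arm']:
        print(n,[(np.round(d['position'],1),round(d['score'],2)) for d in imaging.landmark_of(c,n)[:2]])
s=r.get_state();print(s)
E
```

```text
scene (array([ 1.121502  , -0.46253035,  0.58271745]), array([-0.57492093,  0.55783837, -0.59856685]))
sleeve_grip [(array([279.3, 193.8]), 0.78)]
jockey_post [(array([331.7, 151.7]), 0.56)]
hook_bit [(array([282.2, 204.9]), 0.54), (array([306.3, 195.3]), 0.2)]
twister [(array([299.9, 207.2]), 0.77)]
jockey_arm [(array([304.8, 195.6]), 0.97)]
top (array([0.47880292, 0.02950494, 0.97164242]), array([ 0.11510123,  0.00600455, -0.99333562]))
sleeve_grip [(array([362.9, 205.9]), 0.74)]
jockey_post [(array([258.3, 222. ]), 0.95)]
hook_bit [(array([361.6, 204.8]), 0.52)]
twister [(array([326.3, 219.8]), 0.75)]
jockey_arm []
{'time_s': 0.6, 'joints': array([-5.27613470e+01,  2.05478017e+01,  6.80927385e-01, -8.04102505e-05,
       -7.01353004e+01, -1.65065021e+01]), 'qd': array([ 0.04920222, -0.02604353, -0.02806897, -0.03056974, -0.16645313,
       -0.01253708]), 'joint_torque': array([ 4.08867791e-04, -5.81991899e+01,  2.93180215e+01,  6.99986503e+00,
        1.24028645e-02, -1.34040550e-05]), 'tcp_pos': array([ 0.23891766, -0.6312744 ,  0.22653686]), 'eef_rot': array([-8.99978934e+01,  5.45386313e-04,  2.07321235e+01]), 'contact_force': array([-0.45525132, -0.04927837, -0.31331342]), 'moment': array([-0.01656166, -0.01413826,  0.03183599]), 'gripper_width': 0.08775182144672167}
```

View pics/scene0.png

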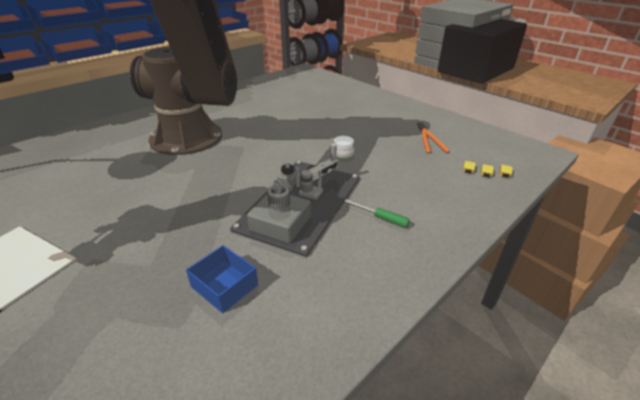

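View pics/top0.png

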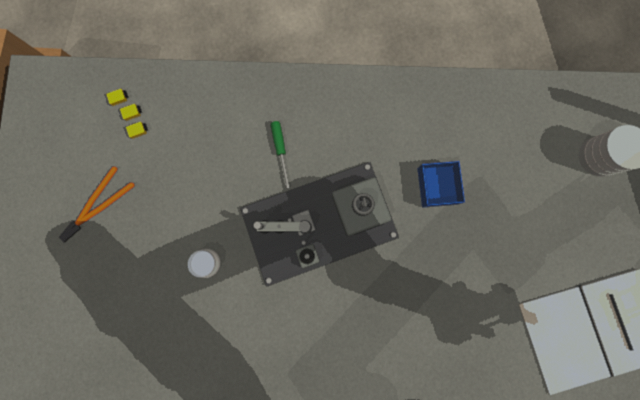

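```bash
python3 - <<'E'
from h import *
import itertools
from scipy.spatial.transform import Rotation as Ro
def tri(a,b):
    o1,d1=ray('scene',a);o2,d2=ray('top',b)
    A=np.array([d1,-d2]).T;s=np.linalg.lstsq(A,o2-o1,rcond=None)[0]
    p,q=o1+s[0]*d1,o2+s[1]*d2;return (p+q)/2,np.linalg.norm(p-q)
print('grip',tri([279.3,193.8],[362.9,205.9]),atz('top',[362.9,205.9],.097),atz('scene',[279.3,193.8],.097))
print('post',tri([331.7,151.7],[258.3,222]),atz('top',[258.3,222],.095),atz('scene',[331.7,151.7],.095))
print('tw',atz('top',[326.3,219.8],0),atz('scene',[299.9,207.2],0))
print('arm',atz('scene',[304.8,195.6],0))
R=Ro.from_euler('xyz',r.get_state()['eef_rot'],degrees=True).as_matrix();print(R)
c=imaging.get_calibration('wrist');print(c['T_tool_cam'], c['mtx'],r.hold_point_z)
E
```

```text
grip (array([ 0.57139341, -0.05899857,  0.09425995]), np.float64(0.005123295318524257)) [ 0.56956329 -0.06075909  0.097     ] [ 0.57607669 -0.05927625  0.097     ]
post (array([0.52453276, 0.16559746, 0.0960537 ]), np.float64(0.009873269982960228)) [0.52783786 0.16956548 0.095     ] [0.52097608 0.162288   0.095     ]
tw [0.54297706 0.01858118 0.        ] [0.54856299 0.02239188 0.        ]
arm [0.52002181 0.06492459 0.        ]
[[ 9.35245704e-01 -2.19178947e-05 -3.53999255e-01]
 [ 3.53999256e-01  3.10165341e-05  9.35245704e-01]
 [-9.51878685e-06 -9.99999999e-01  3.67669987e-05]]
[[ 8.48172528e-04  9.62614314e-01  2.70874441e-01 -7.27700859e-02]
 [-6.81160752e-04 -2.70873919e-01  9.62614594e-01 -1.57988561e-01]
 [ 9.99999408e-01 -1.00097229e-03  4.25947273e-04  5.09918652e-04]
 [ 0.00000000e+00  0.00000000e+00  0.00000000e+00  1.00000000e+00]] [[309.70691629   0.         320.55717267]
 [  0.         309.70691629 196.18240717]
 [  0.           0.           1.        ]] 0.0188
```

The scene shows the chuck (about 279,194 in the scene view, 363,205 in the top view), the arm post (258,225 top) and the bystanders (bin 441,184, tub 203,264, screwdriver 280,155), all clear of the path. I'm moving above the chuck.

Request:
drive_tool --pt "2.1 3.5 0 0 0 0" --pt "4.2 7 0 0 0 0" --pt "6.3 10.5 0 0 0 0" --pt "8.4 14 0 0 0 0" --pt "10.5 17.5 0 0 0 0" --pt "12.6 21 0 0 0 0" --pt "14.7 24.5 0 0 0 0" --pt "16.8 28 0 0 0 0" --claw 1

```text
time_s: 1.27
tcp_pos: [0.4076, -0.3495, 0.2269]
eef_rot: [-90.0, -0.0, 20.7]
contact_force: [0.9, -0.2, 0.2]
gripper_width: 0.0877
```

Request:
drive_tool --pt "2.1 3.5 0 0 0 0" --pt "4.2 7 0 0 0 0" --pt "6.3 10.5 0 0 0 0" --pt "8.4 14 0 0 0 0" --pt "10.5 17.5 0 0 0 0" --pt "12.6 21 0 0 0 0" --pt "14.7 24.5 0 0 0 0" --pt "16.4 29 0 0 0 0"

```text
time_s: 1.93
tcp_pos: [0.5699, -0.0655, 0.2268]
eef_rot: [-90.0, -0.0, 20.7]
contact_force: [1.1, -1.0, -0.7]
gripper_width: 0.0875
```

```bash
cat >> h.py <<'E'
from scipy.spatial.transform import Rotation as Ro
def wray(px,s):
    c=imaging.get_calibration('wrist');K=np.array(c['mtx']);T=np.array(c['T_tool_cam'])
    u=np.array([(px[0]-K[0,2])/K[0,0],(px[1]-K[1,2])/K[1,1]]);th=np.linalg.norm(u)
    d=np.array([*(u/th*np.sin(th)),np.cos(th)])
    R=Ro.from_euler('xyz',s['eef_rot'],degrees=True).as_matrix()
    return R@T[:3,3]+s['tcp_pos'],R@T[:3,:3]@d
def watz(px,s,z):
    o,d=wray(px,s);return o+d*(z-o[2])/d[2]
E
python3 - <<'E'
from h import *
s=r.get_state();print(s['time_s'],s['tcp_pos'],s['eef_rot'],s['joints'],s['contact_force'],s['moment'])
save(imaging.capture('wrist'),'w1.png')
for n,z in [('sleeve_grip',.097),('jockey_post',.095),('hook_bit',.07),('twister',0),('jockey_arm',0)]:
    print(n,[(np.round(d['position'],1),round(d['score'],2),watz(d['position'],s,z).round(4)) for d in imaging.landmark_of('wrist',n)[:2]])
E
```

```text
1.9333 [ 0.56993968 -0.06553792  0.22677735] [-9.00253165e+01 -3.87559085e-02  2.07334011e+01] [ 1.29856185e+01  1.10248689e+01 -1.24327189e+01  2.16567425e-02
 -6.65005987e+01 -8.22608541e+01] [ 1.09368084 -0.96125415 -0.6532498 ] [-0.08395416 -0.19286428 -0.05107936]
sleeve_grip [(array([322.9, 194.8]), 0.65, array([ 0.5754, -0.0604,  0.097 ]))]
jockey_post [(array([523.9, 218.6]), 0.9, array([0.5194, 0.1707, 0.095 ]))]
hook_bit [(array([324.3, 190.4]), 0.49, array([ 0.5773, -0.0579,  0.07  ])), (array([173.2, 169.1]), 0.29, array([ 0.6133, -0.2244,  0.07  ]))]
twister [(array([391.9, 173.4]), 0.9, array([0.5421, 0.0229, 0.    ])), (array([321.5, 191.3]), 0.71, array([ 0.5966, -0.0535,  0.    ]))]
jockey_arm [(array([429.7, 172.2]), 0.6, array([0.5214, 0.0708, 0.    ]))]
```

View pics/w1.png

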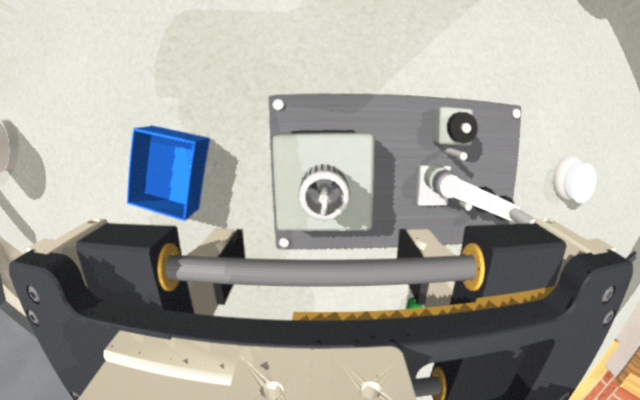

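The wrist view shows the sleeve ring (about 299–349 x 170–219, centred near 324,194), with the three jaws open and the bit in the middle. The arm pivot is at (437,182) and the post is hidden by the finger at about 523,215. Next I refine the sleeve position from the ring.

```bash
python3 - <<'E'
from h import *
im=cv2.imread('pics/w1.png');cv2.imwrite('pics/w1c.png',cv2.resize(im[150:240,270:400],None,fx=6,fy=6,interpolation=cv2.INTER_CUBIC))
im=cv2.imread('pics/top0.png');cv2.imwrite('pics/t0c.png',cv2.resize(im[150:290,230:410],None,fx=4,fy=4,interpolation=cv2.INTER_CUBIC))
s=r.get_state()
print(watz([324,194.5],s,.11))
# plate corners (screw heads) wrist
for p in [(278,104),(284,243),(516,113)]: print(p,watz(p,s,.012))
for p in [(367,168),(392,235),(245,211),(268,281)]: print(p,atz('top',p,.012))
E
```

```text
[ 0.56955665 -0.0632184   0.11      ]
(278, 104) [ 0.5089855  -0.14364358  0.012     ]
(284, 243) [ 0.67513091 -0.0783432   0.012     ]
(516, 113) [0.39290894 0.15268334 0.012     ]
(367, 168) [ 0.67264149 -0.07849193  0.012     ]
(392, 235) [ 0.50980613 -0.14062069  0.012     ]
(245, 211) [0.55822667 0.21634999 0.012     ]
(268, 281) [0.39381241 0.15295873 0.012     ]
```

View pics/w1c.png

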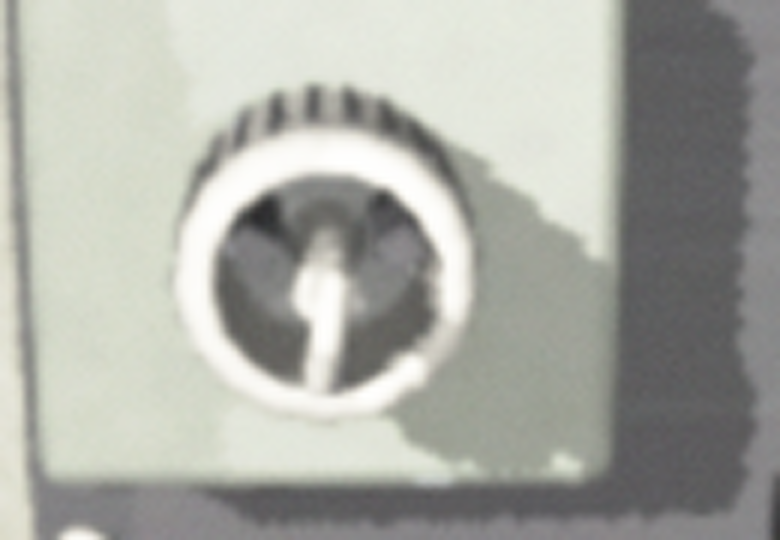

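View pics/t0c.png

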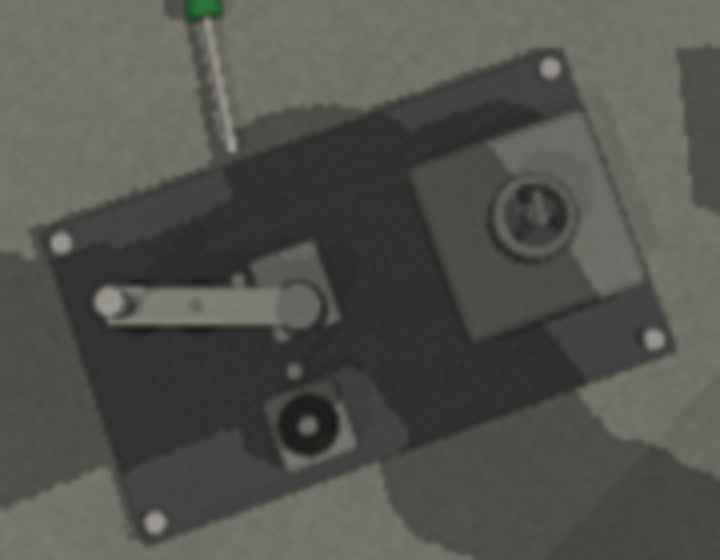

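```bash
python3 - <<'E'
from h import *
s=r.get_state();print(s['time_s'],s['tcp_pos'])
print(watz([323.9,195.5],s,.11),atz('top',[363.2,203.8],.11))
print(proj('top',[.571,-.062,.11]), atz('top',[257.5,225.5],.116),atz('top',[305,226.5],.073))
E
```

```text
2.2333 [ 0.56823179 -0.06778047  0.2265663 ]
[ 0.57048128 -0.06296481  0.11      ] [ 0.57284716 -0.06001694  0.11      ]
[364.09529684 204.66426717] [0.51910622 0.16755378 0.116     ] [0.52173497 0.06716253 0.073     ]
```

Request:
drive_tool --pt "0.1 0.4 -3 0 0 0" --pt "0.1 0.4 -6 0 0 0" --pt "0.1 0.4 -6 0 0 0" --pt "0.1 0.4 -6 0 0 0" --pt "0.1 0.4 -6 0 0 0" --pt "0.1 0.4 -6 0 0 0" --pt "0.1 0.4 -6 0 0 0" --pt "0.1 0.4 -6 0 0 0"

```text
time_s: 2.9
tcp_pos: [0.5702, -0.0634, 0.1679]
eef_rot: [-90.0, -0.1, 20.7]
contact_force: [0.1, 0.0, -0.9]
gripper_width: 0.0874
```

```bash
python3 - <<'E'
from h import *
s=r.get_state();print(s['time_s'],s['tcp_pos'],s['contact_force'],s['moment'],s['qd'])
im=imaging.capture('wrist');save(im,'w2.png')
save(cv2.resize(im[150:260,250:400],None,fx=5,fy=5,interpolation=cv2.INTER_CUBIC),'w2c.png')
print(r.get_state()['tcp_pos'])
E
```

```text
2.9 [ 0.57023472 -0.06340458  0.16790253] [ 0.11099795  0.02573308 -0.85372127] [ 0.0314372  -0.00869029  0.0387886 ] [ 0.21539784  0.31402526 -0.39870759 -0.06812944  0.18303471 -0.02777668]
[ 0.57008758 -0.06334633  0.16763215]
```

View pics/w2c.png

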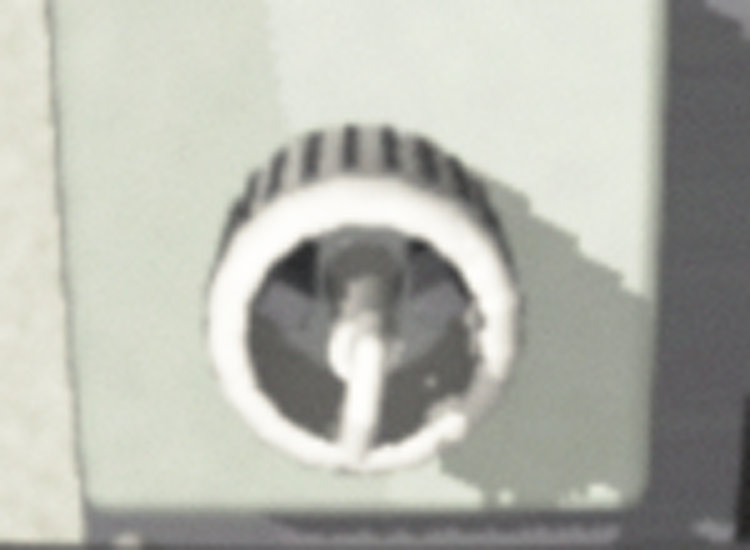

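```bash
python3 - <<'E'
from h import *
s=r.get_state()
print(s['tcp_pos'],watz([322.5,214.7],s,.11),watz([324.5,194.5+8],s,.11))
E
```

```text
[ 0.57008758 -0.06334633  0.16763215] [ 0.57140944 -0.06070471  0.11      ] [ 0.56210916 -0.06267908  0.11      ]
```

Request:
drive_tool --pt "0.2 0.3 -2 0 0 0" --pt "0.2 0.3 -4 0 0 0" --pt "0.2 0.3 -6 0 0 0" --pt "0.2 0.3 -8 0 0 0" --pt "0.2 0.3 -8.9 0 0 0" --pt "0.2 0.3 -8.9 0 0 0" --pt "0.2 0.3 -8.9 0 0 0" --pt "0.2 0.3 -8.9 0 0 0"

```text
time_s: 3.62
tcp_pos: [0.5726, -0.0602, 0.0788]
eef_rot: [-90.0, -0.1, 20.8]
contact_force: [-0.0, 0.6, -0.1]
gripper_width: 0.0876
```

Request:
drive_tool --pt "0 0 0 0 0 0" --pt "0 0 0 0 0 0" --pt "0 0 0 0 0 0" --pt "0 0 0 0 0 0" --pt "0 0 0 0 0 0" --pt "0 0 0 0 0 0" --pt "0 0 0 0 0 0" --pt "0 0 0 0 0 0" --claw 0 --squeeze 50

```text
time_s: 4.28
tcp_pos: [0.572, -0.0613, 0.0776]
eef_rot: [-90.1, 0.0, 20.8]
contact_force: [2.0, -5.8, -0.0]
gripper_width: 0.043
```

```bash
python3 - <<'E'
from h import *
s=r.get_state();print(s['time_s'],s['tcp_pos'],s['eef_rot'],s['contact_force'],s['moment'],s['gripper_width'])
im=imaging.capture('wrist');save(im,'w3.png')
E
```

```text
4.2833 [ 0.57199576 -0.06131633  0.07763422] [-9.00867626e+01  1.04960756e-02  2.07621126e+01] [ 2.03804943 -5.81062698 -0.01799651] [-1.60125618 -0.64460343  0.12684288] 0.04304745859190153
```

View pics/w3.png

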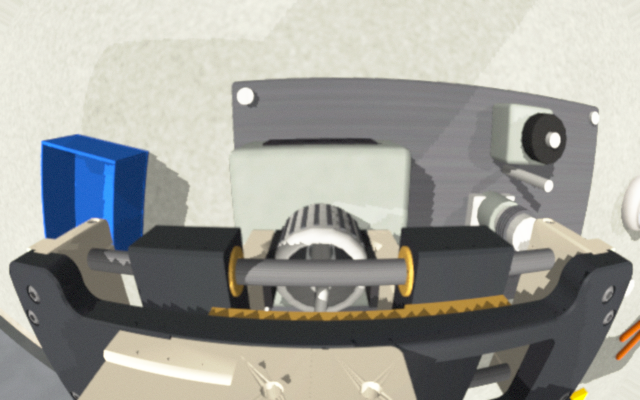

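The sleeve is gripped, centred between the fingers at (320,265). I'm turning it now.

Request:
drive_tool --pt "0 0 0 0 0 0.1" --pt "0 0 0 0 0 0.2" --pt "0 0 0 0 0 0.3" --pt "0 0 0 0 0 0.4" --pt "0 0 0 0 0 0.5" --pt "0 0 0 0 0 0.6" --pt "0 0 0 0 0 0.7" --pt "0 0 0 0 0 0.8"

```text
time_s: 5.0
tcp_pos: [0.5729, -0.0623, 0.0776]
eef_rot: [-90.1, 0.1, 66.8]
contact_force: [7.6, -13.7, -6.7]
gripper_width: 0.0426
```

```bash
python3 - <<'E'
from h import *
s=r.get_state();print(s['time_s'],s['tcp_pos'],s['eef_rot'],s['contact_force'],s['moment'],s['gripper_width'])
im=imaging.capture('wrist');save(im[150:350,200:440],'w4.png')
s=r.get_state();print(s['eef_rot'],s['moment'])
E
```

```text
5.0 [ 0.57294792 -0.06228812  0.07764214] [-9.01411030e+01  7.53210462e-02  6.68093034e+01] [  7.62605227 -13.68100747  -6.72366978] [-4.86689196 -2.57079223 -0.43649991] 0.04256419904840037
[-9.01439258e+01  8.06659725e-02  6.72676888e+01] [-4.46446073 -2.35940891  0.0598425 ]
```

View pics/w4.png

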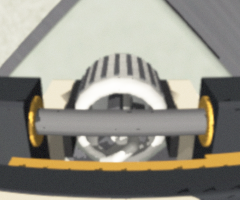

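Request:
drive_tool --pt "0 0 0 0 0 0.04" --pt "0 0 0 0 0 0.08" --pt "0 0 0 0 0 0.12" --pt "0 0 0 0 0 0.16" --pt "0 0 0 0 0 0.2" --pt "0 0 0 0 0 0.24" --pt "0 0 0 0 0 0.24" --pt "0 0 0 0 0 0.24"

```text
time_s: 5.72
tcp_pos: [0.5734, -0.0624, 0.0777]
eef_rot: [-90.2, 0.1, 80.3]
contact_force: [9.3, -13.9, -7.8]
gripper_width: 0.0426
```

```bash
python3 - <<'E'
from h import *
s=r.get_state();print(s['time_s'],s['tcp_pos'],s['eef_rot'],s['contact_force'],s['moment'],s['gripper_width'])
im=imaging.capture('wrist');save(cv2.resize(im[190:320,240:400],None,fx=4,fy=4),'w5.png')
s=r.get_state();print(s['eef_rot'],s['moment'],s['joints'])
E
```

```text
5.7167 [ 0.57338264 -0.0624193   0.07766761] [-90.15477609   0.11893932  80.34478854] [  9.26535371 -13.94010379  -7.82640132] [-5.04465026 -2.97790434  0.1409966 ] 0.04259199816490917
[-90.1574434    0.11836759  80.33954406] [-5.11825595 -2.94379879  0.08007593] [ 13.32873548  19.31144892 -22.88795698   0.23045479 -47.70211462
 -23.14397507]
```

View pics/w5.png

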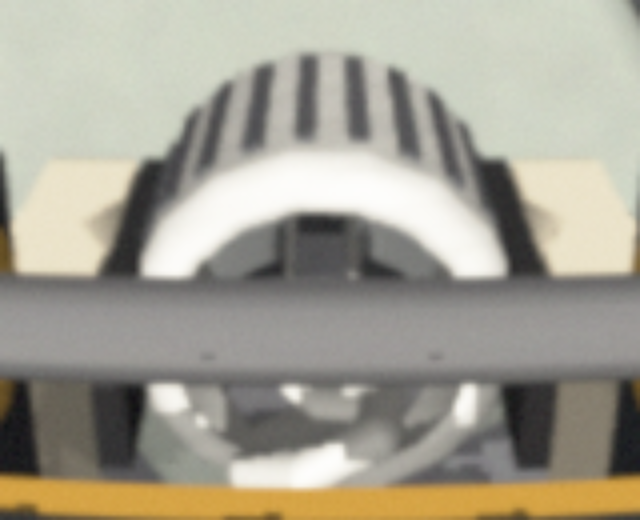

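Request:
drive_tool --pt "0 0 0 0 0 0.02" --pt "0 0 0 0 0 0.04" --pt "0 0 0 0 0 0.06" --pt "0 0 0 0 0 0.08" --pt "0 0 0 0 0 0.1" --pt "0 0 0 0 0 0.12" --pt "0 0 0 0 0 0.14" --pt "0 0 0 0 0 0.16"

```text
time_s: 6.43
tcp_pos: [0.5737, -0.0624, 0.0777]
eef_rot: [-90.2, 0.1, 89.5]
contact_force: [10.8, -14.7, -8.0]
gripper_width: 0.0425
```

```bash
python3 - <<'E'
from h import *
s=r.get_state();print(s['time_s'],s['tcp_pos'],s['eef_rot'],s['contact_force'],s['moment'],s['gripper_width'])
im=imaging.capture('wrist')
s=r.get_state();print(s['eef_rot'],s['moment'],s['joint_torque'][5])
E
```

```text
6.4333 [ 0.57370058 -0.06242301  0.07768753] [-90.17054796   0.12631824  89.48649654] [ 10.82212128 -14.66734977  -7.97885735] [-5.39528483 -3.39446238 -0.65478658] 0.04254408115376435
[-90.16413133   0.12936893  89.57586232] [-5.27968311 -3.37555651 -0.60367975] 0.3944480326026678
```

Request:
drive_tool --pt "0 0 0 0 0 0.02" --pt "0 0 0 0 0 0.04" --pt "0 0 0 0 0 0.06" --pt "0 0 0 0 0 0.08" --pt "0 0 0 0 0 0.1" --pt "0 0 0 0 0 0.1" --pt "0 0 0 0 0 0.1" --pt "0 0 0 0 0 0.1"

```text
time_s: 7.15
tcp_pos: [0.5739, -0.0624, 0.0777]
eef_rot: [-90.2, 0.1, 95.2]
contact_force: [10.9, -14.7, -8.9]
gripper_width: 0.0425
```

```bash
python3 - <<'E'
from h import *
s=r.get_state();print(s['time_s'],s['tcp_pos'],s['eef_rot'],s['contact_force'],s['moment'],s['gripper_width'])
im=imaging.capture('wrist');save(cv2.resize(im[190:320,240:400],None,fx=4,fy=4),'w6.png')
s=r.get_state();print(s['eef_rot'],s['moment'],s['joint_torque'][5])
E
```

```text
7.15 [ 0.57387063 -0.06242625  0.07767507] [-90.17065287   0.14497391  95.16375793] [ 10.93954421 -14.72894262  -8.86962196] [-5.40220356 -3.58031218 -0.57010071] 0.04248476209637864
[-90.17317347   0.14636492  95.16909208] [-5.44039881 -3.56496959 -0.6036542 ] 0.6159946694970131
```

View pics/w6.png

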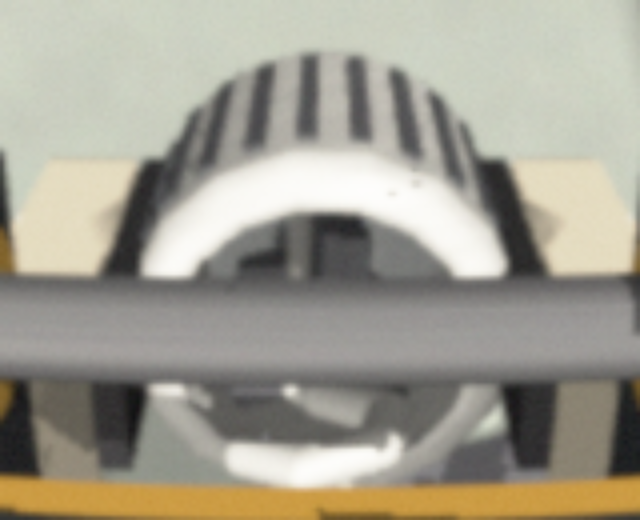

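Request:
drive_tool --pt "0 0 0 0 0 0.02" --pt "0 0 0 0 0 0.04" --pt "0 0 0 0 0 0.06" --pt "0 0 0 0 0 0.08" --pt "0 0 0 0 0 0.1" --pt "0 0 0 0 0 0.1" --pt "0 0 0 0 0 0.1" --pt "0 0 0 0 0 0.1"

```text
time_s: 7.87
tcp_pos: [0.574, -0.0619, 0.0777]
eef_rot: [-90.2, 0.1, 100.9]
contact_force: [10.1, -11.5, -7.5]
gripper_width: 0.0427
```

```bash
python3 - <<'E'
from h import *
s=r.get_state();print(s['time_s'],s['tcp_pos'],s['eef_rot'],s['contact_force'],s['moment'],s['gripper_width'])
im=imaging.capture('wrist');save(cv2.resize(im[190:320,240:400],None,fx=4,fy=4),'w7.png')
s=r.get_state();print(s['eef_rot'],s['moment'],s['joint_torque'][5])
E
```

```text
7.8667 [ 0.57399086 -0.06187469  0.07774095] [-90.18996096   0.12383382 100.88020423] [ 10.14578149 -11.52416499  -7.48712478] [-4.35206958 -3.47724313 -0.75792612] 0.04272294929117837
[-90.18889274   0.12340678 100.87772839] [-4.33132886 -3.44640859 -0.75798751] 0.7761159539222717
```

View pics/w7.png

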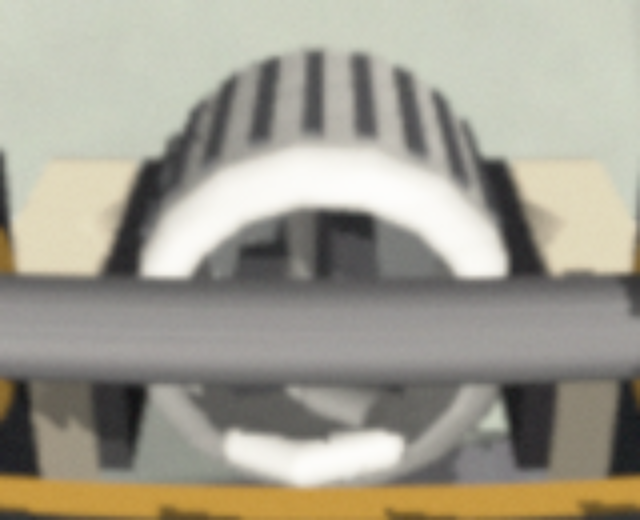

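Request:
drive_tool --pt "0 0 0 0 0 0" --pt "0 0 0 0 0 0.02" --pt "0 0 0 0 0 0.04" --pt "0 0 0 0 0 0.06" --pt "0 0 0 0 0 0.08" --pt "0 0 0 0 0 0.08" --pt "0 0 0 0 0 0.08" --pt "0 0 0 0 0 0.08" --squeeze 60

```text
time_s: 8.58
tcp_pos: [0.5737, -0.0604, 0.0778]
eef_rot: [-90.2, 0.0, 105.4]
contact_force: [7.2, -3.5, -4.7]
gripper_width: 0.0425
```

```bash
python3 - <<'E'
from h import *
s=r.get_state();print(s['time_s'],s['tcp_pos'],s['eef_rot'],s['contact_force'],s['moment'],s['gripper_width'])
im=imaging.capture('wrist');save(cv2.resize(im[190:320,240:400],None,fx=4,fy=4),'w8.png')
E
```

```text
8.5833 [ 0.57369427 -0.0604497   0.07777541] [-9.02157011e+01  2.26168668e-02  1.05373114e+02] [ 7.21130389 -3.54374184 -4.66254154] [-1.08818591 -2.42357735 -1.42951503] 0.04248168621490037
```

View pics/w8.png

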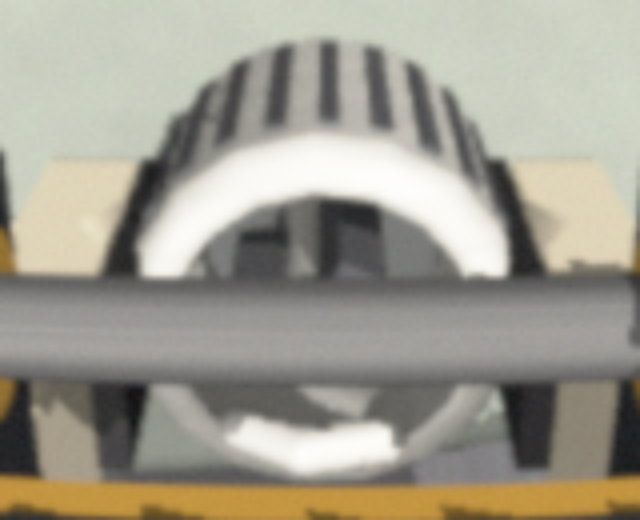

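Request:
drive_tool --pt "0 0 0 0 0 0.08" --pt "0 0 0 0 0 0.08" --pt "0 0 0 0 0 0.08" --pt "0 0 0 0 0 0.08" --pt "0 0 0 0 0 0.08" --pt "0 0 0 0 0 0.08" --pt "0 0 0 0 0 0.08" --pt "0 0 0 0 0 0.08" --claw 1

```text
time_s: 9.3
tcp_pos: [0.5715, -0.0603, 0.0776]
eef_rot: [-90.0, -0.0, 110.1]
contact_force: [-0.9, 0.1, 0.2]
gripper_width: 0.0863
```

Request:
drive_tool --pt "0 0 2 0 0 0" --pt "0 0 4 0 0 0" --pt "0 0 6 0 0 0" --pt "0 0 8 0 0 0" --pt "0 0 9 0 0 0" --pt "0 0 9 0 0 0" --pt "0 0 9 0 0 0" --pt "0 0 9 0 0 0"

```text
time_s: 9.97
tcp_pos: [0.5709, -0.0603, 0.1664]
eef_rot: [-89.9, -0.0, 110.1]
contact_force: [-0.3, 0.4, 0.5]
gripper_width: 0.0879
```

```bash
python3 - <<'E'
from h import *
s=r.get_state();print(s['time_s'],s['tcp_pos'],s['eef_rot'],s['contact_force'],s['moment'],s['gripper_width'])
im=imaging.capture('wrist');save(im,'w9.png')
save(cv2.resize(im[150:260,250:400],None,fx=5,fy=5,interpolation=cv2.INTER_CUBIC),'w9c.png')
im=imaging.capture('scene');save(cv2.resize(im[130:260,220:400],None,fx=4,fy=4,interpolation=cv2.INTER_CUBIC),'s9c.png')
E
```

```text
9.9667 [ 0.57092211 -0.06027983  0.16642118] [-8.99180501e+01 -3.61591340e-02  1.10092074e+02] [-0.26068581  0.36010244  0.52493165] [ 0.00145967  0.13713628 -0.02376271] 0.08794165107807461
```

View pics/w9.png

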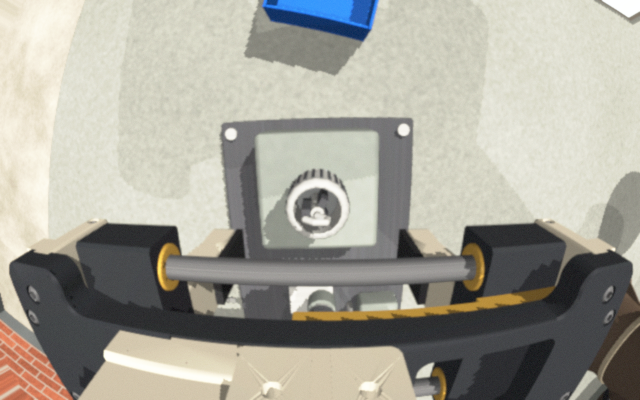

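View pics/w9c.png

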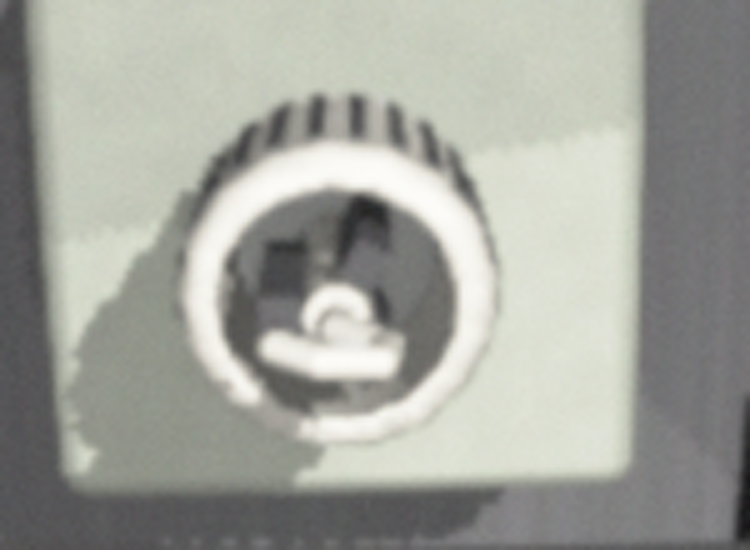

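View pics/s9c.png

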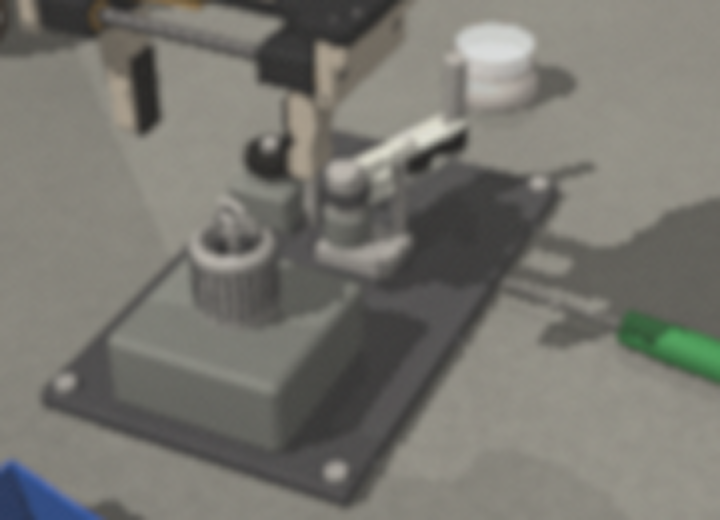

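The wrist view shows the chuck at (318,205) with all three jaws closed on the bit, and the bit upright. I'm going to the post now.

Request:
drive_tool --pt "-0.7 3.5 0 0 0 -0.05" --pt "-1.4 7 0 0 0 -0.1" --pt "-2.2 10.5 0 0 0 -0.15" --pt "-3 14 0 0 0 -0.2" --pt "-4 17.5 0 0 0 -0.25" --pt "-4.8 20.5 0 0 0 -0.3" --pt "-5.1 22.8 0 0 0 -0.35" --pt "-5.1 22.8 0 0 0 -0.35"

```text
time_s: 10.73
tcp_pos: [0.52, 0.1711, 0.1668]
eef_rot: [-90.0, 0.0, 90.1]
contact_force: [-0.4, 0.2, -1.1]
gripper_width: 0.0877
```

Request:
drive_tool --pt "0 0 0 0 0 0" --pt "0 0 0 0 0 0" --pt "0 0 0 0 0 0" --pt "0 0 0 0 0 0" --pt "0 0 0 0 0 0" --pt "0 0 0 0 0 0" --pt "0 0 0 0 0 0" --pt "0 0 0 0 0 0"

```text
time_s: 11.4
tcp_pos: [0.5207, 0.1674, 0.1676]
eef_rot: [-90.0, -0.0, 90.0]
contact_force: [0.3, -0.3, 0.1]
gripper_width: 0.0877
```

```bash
python3 - <<'E'
from h import *
s=r.get_state();print(s['time_s'],s['tcp_pos'],s['eef_rot'],s['joints'])
im=imaging.capture('wrist');save(im,'w10.png')
for n,z in [('sleeve_grip',.097),('jockey_post',.095),('jockey_arm',0)]:
    print(n,[(np.round(d['position'],1),round(d['score'],2),watz(d['position'],s,z).round(4)) for d in imaging.landmark_of('wrist',n)[:2]])
save(cv2.resize(im[150:260,250:400],None,fx=5,fy=5,interpolation=cv2.INTER_CUBIC),'w10c.png')
E
```

```text
11.4 [0.520702   0.16742841 0.16759751] [-9.00035174e+01 -5.27035541e-03  9.00310116e+01] [ 3.83515329e+01  1.12619281e+01 -2.03745096e+01 -2.29508575e-03
 -5.83575348e+01 -3.83193175e+01]
sleeve_grip []
jockey_post [(array([320.8, 209. ]), 0.79, array([0.5206, 0.1705, 0.095 ]))]
jockey_arm [(array([321. ,  88.1]), 0.75, array([0.5202, 0.0709, 0.    ]))]
```

View pics/w10.png

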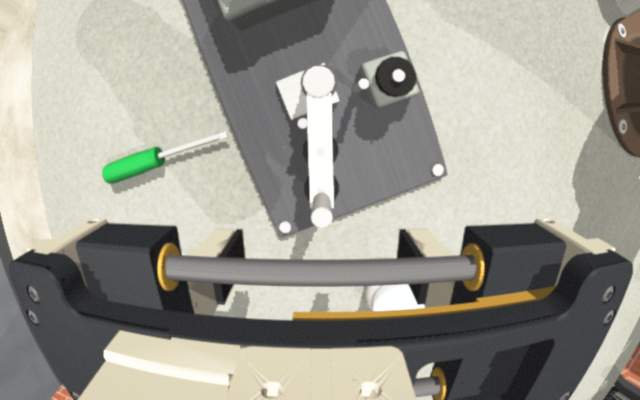

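View pics/w10c.png

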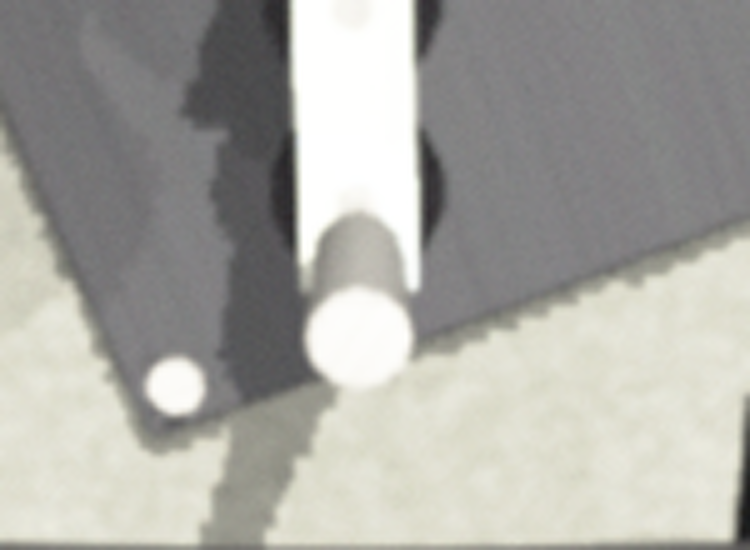

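The post top is at (322,216) in the wrist view, which puts it at (0.5206, 0.170). That is 100 mm from the pivot at (0.520, 0.070), as it should be. I'm descending and gripping.

Request:
drive_tool --pt "0 0.2 -2 0 0 0" --pt "0 0.2 -4 0 0 0" --pt "0 0.2 -6 0 0 0" --pt "0 0.2 -8 0 0 0" --pt "0 0.2 -8.7 0 0 0" --pt "0 0.2 -8.7 0 0 0" --pt "0 0.2 -8.7 0 0 0" --pt "0 0.2 -8.7 0 0 0"

```text
time_s: 12.27
tcp_pos: [0.5214, 0.1702, 0.0817]
eef_rot: [-90.1, -0.0, 90.1]
contact_force: [-0.1, -0.9, 0.3]
gripper_width: 0.0875
```

Request:
drive_tool --pt "0 0 0 0 0 0" --pt "0 0 0 0 0 0" --pt "0 0 0 0 0 0" --pt "0 0 0 0 0 0" --pt "0 0 0 0 0 0" --pt "0 0 0 0 0 0" --pt "0 0 0 0 0 0" --pt "0 0 0 0 0 0" --claw 0 --squeeze 30

```text
time_s: 12.93
tcp_pos: [0.5206, 0.1697, 0.0806]
eef_rot: [-90.0, 0.0, 90.1]
contact_force: [-0.1, -1.0, 0.7]
gripper_width: 0.0397
```

```bash
python3 - <<'E'
from h import *
s=r.get_state();print(s['time_s'],s['tcp_pos'],s['eef_rot'],s['contact_force'],s['moment'],s['gripper_width'])
a=np.arange(1,17)*.07
for t in [*a,1.13,1.15]: print(round(t,2),(100*(np.array([0.1*-np.sin(t),.1*(np.cos(t)-1)]))).round(1))
E
```

```text
12.9333 [0.52063807 0.16971319 0.08056544] [-9.00009334e+01  7.31982254e-04  9.00613422e+01] [-0.12807502 -0.95379288  0.70972362] [0.03684868 0.13311663 0.04149553] 0.03973390705705999
0.07 [-0.7 -0. ]
0.14 [-1.4 -0.1]
0.21 [-2.1 -0.2]
0.28 [-2.8 -0.4]
0.35 [-3.4 -0.6]
0.42 [-4.1 -0.9]
0.49 [-4.7 -1.2]
0.56 [-5.3 -1.5]
0.63 [-5.9 -1.9]
0.7 [-6.4 -2.4]
0.77 [-7.  -2.8]
0.84 [-7.4 -3.3]
0.91 [-7.9 -3.9]
0.98 [-8.3 -4.4]
1.05 [-8.7 -5. ]
1.12 [-9.  -5.6]
1.13 [-9.  -5.7]
1.15 [-9.1 -5.9]
```

Width is 39.7 mm, so the fingers are still closing.

Request:
drive_tool --pt "0 0 0 0 0 0" --pt "0 0 0 0 0 0" --pt "0 0 0 0 0 0" --pt "0 0 0 0 0 0" --pt "0 0 0 0 0 0" --pt "0 0 0 0 0 0" --pt "0 0 0 0 0 0" --pt "0 0 0 0 0 0"

```text
time_s: 13.6
tcp_pos: [0.5203, 0.1697, 0.0805]
eef_rot: [-90.0, 0.0, 90.1]
contact_force: [-3.1, 1.6, 1.9]
gripper_width: 0.0152
```

Request:
drive_tool --pt "-0.7 0 0 0 0 0.07" --pt "-1.4 -0.1 0 0 0 0.14" --pt "-2.1 -0.2 0 0 0 0.21" --pt "-2.8 -0.4 0 0 0 0.28" --pt "-3.4 -0.6 0 0 0 0.35" --pt "-4.1 -0.9 0 0 0 0.42" --pt "-4.7 -1.2 0 0 0 0.49" --pt "-5.3 -1.5 0 0 0 0.56"

```text
time_s: 14.27
tcp_pos: [0.4685, 0.154, 0.0805]
eef_rot: [-90.1, 0.1, 122.4]
contact_force: [10.6, -8.7, -6.1]
gripper_width: 0.0153
```

```bash
python3 - <<'E'
from h import *
s=r.get_state();print(s['time_s'],s['tcp_pos'],s['eef_rot'],s['contact_force'],s['moment'],s['gripper_width'])
v=s['tcp_pos'][:2]-[.5204,.0698];print(np.linalg.norm(v),np.arctan2(v[1],v[0])-np.pi/2)
E
```

```text
14.2667 [0.46854688 0.15402413 0.08051461] [-9.00604907e+01  8.52334604e-02  1.22350339e+02] [10.556613   -8.71976964 -6.09135777] [-3.11829722 -3.54069859 -0.20055611] 0.015251839128221461
0.09890626516483138 0.5518520696353226
```

Request:
drive_tool --pt "-0.6 -0.4 0 0 0 0.07" --pt "-1.1 -0.9 0 0 0 0.14" --pt "-1.7 -1.3 0 0 0 0.21" --pt "-2.1 -1.8 0 0 0 0.28" --pt "-2.6 -2.4 0 0 0 0.35" --pt "-3.0 -2.9 0 0 0 0.42" --pt "-3.4 -3.5 0 0 0 0.49" --pt "-3.7 -4.1 0 0 0 0.56"

```text
time_s: 14.93
tcp_pos: [0.433, 0.1146, 0.0806]
eef_rot: [-90.2, 0.2, 154.4]
contact_force: [11.5, 1.2, -14.8]
gripper_width: 0.0151
```

```bash
python3 - <<'E'
from h import *
s=r.get_state();print(s['time_s'],s['tcp_pos'],s['eef_rot'],s['contact_force'],s['moment'],s['gripper_width'])
v=s['tcp_pos'][:2]-[.5204,.0698];print(np.linalg.norm(v),np.arctan2(v[1],v[0])-np.pi/2)
E
```

```text
14.9333 [0.43299769 0.11458244 0.0806351 ] [-90.22212653   0.17683988 154.44192367] [ 11.51004908   1.16126293 -14.77757703] [ 0.28406491 -4.10395719 -0.22437446] 0.015080058297014982
0.09820707718777746 1.0973006636779674
```

Request:
drive_tool --pt "-0.1 -0.2 0 0 0 0.01" --pt "-0.2 -0.4 0 0 0 0.02" --pt "-0.2 -0.4 0 0 0 0.02" --pt "-0.2 -0.4 0 0 0 0.02" --pt "-0.2 -0.4 0 0 0 0.02" --pt "-0.2 -0.4 0 0 0 0.02" --pt "-0.2 -0.4 0 0 0 0.02" --pt "-0.2 -0.4 0 0 0 0.02"

```text
time_s: 15.6
tcp_pos: [0.4316, 0.1116, 0.0806]
eef_rot: [-90.3, 0.2, 155.4]
contact_force: [11.5, 4.2, -15.8]
gripper_width: 0.0155
```

```bash
python3 - <<'E'
from h import *
s=r.get_state();print(s['time_s'],s['tcp_pos'],s['eef_rot'],s['contact_force'],s['moment'],s['gripper_width'])
v=s['tcp_pos'][:2]-[.5204,.0698];print(np.linalg.norm(v),np.arctan2(v[1],v[0])-np.pi/2)
E
```

```text
15.6 [0.43156497 0.11155575 0.08063726] [-90.27705481   0.19008443 155.41111941] [ 11.50603984   4.1613456  -15.82777937] [ 0.87733057 -4.09849294 -0.1018571 ] 0.015464808899015841
0.09815907766702368 1.1314051630509057
```

Request:
drive_tool --pt "-0.1 -0.2 0 0 0 0" --pt "-0.2 -0.4 0 0 0 0" --pt "-0.2 -0.4 0 0 0 0" --pt "-0.2 -0.4 0 0 0 0" --pt "-0.2 -0.4 0 0 0 0" --pt "-0.2 -0.4 0 0 0 0" --pt "-0.2 -0.4 0 0 0 0" --pt "-0.2 -0.4 0 0 0 0"

```text
time_s: 16.27
tcp_pos: [0.4308, 0.1098, 0.0807]
eef_rot: [-90.5, 0.2, 155.4]
contact_force: [13.9, 12.7, -23.1]
gripper_width: 0.0153
```

```bash
python3 - <<'E'
from h import *
s=r.get_state();print(s['time_s'],s['tcp_pos'],s['eef_rot'],s['contact_force'],s['moment'],s['gripper_width'])
v=s['tcp_pos'][:2]-[.5204,.0698];print(np.linalg.norm(v),np.arctan2(v[1],v[0])-np.pi/2)
for c in ['scene','top','wrist']:
    im=imaging.capture(c)
    save(im if c=='wrist' else cv2.resize(im[130:290,220:410],None,fx=4,fy=4,interpolation=cv2.INTER_CUBIC)[:600],c+'_e.png')
E
```

```text
16.2667 [0.43081646 0.10976455 0.08073722] [-90.51301417   0.24293596 155.43706933] [ 13.89949981  12.70452887 -23.06735145] [ 4.11597255 -4.48831205  0.01590793] 0.015303732635324292
0.09809370617499587 1.1511779481132494
```

View pics/wrist_e.png

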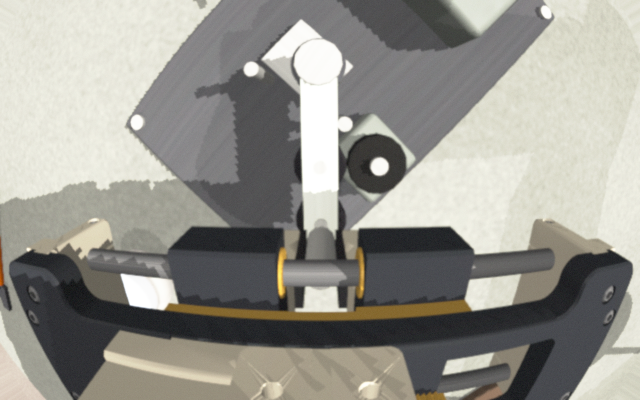

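View pics/top_e.png

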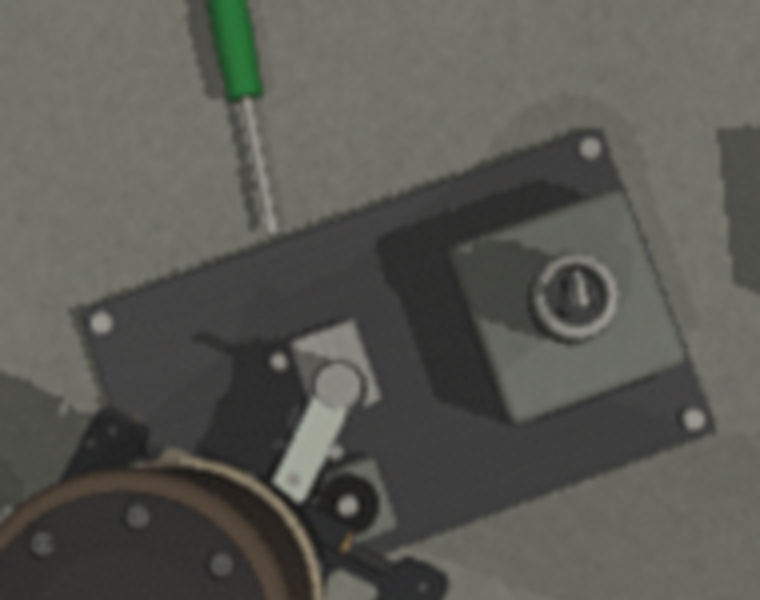

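View pics/scene_e.png

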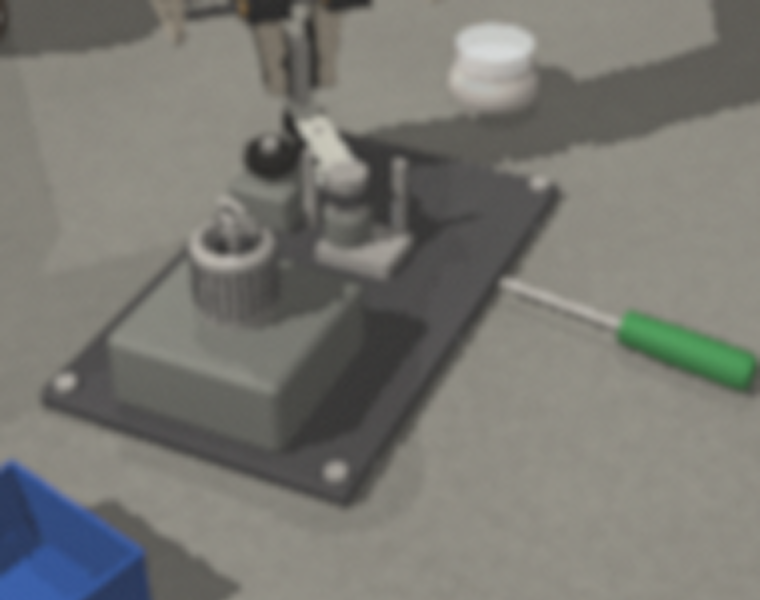

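```bash
python3 - <<'E'
from h import *
s=r.get_state();print(s['time_s'],s['tcp_pos'],s['contact_force'],s['gripper_width'])
print(r.close_job())
E
```

```text
16.4167 [0.43082683 0.10977073 0.08074011] [ 13.98745345  12.70606097 -22.74505289] 0.015041925540847552
the job is handed in; nothing more can be done
None
```

I tightened the chuck, let go of the sleeve, and handed in the job at about 16.4 s with the gripper still holding the jockey arm at its stop. No verdict came back.

- **Chuck:** I turned the sleeve about 1.48 rad anticlockwise in one grip. The ribs slipped roughly 0.1 rad in the fingers near the end. The resisting moment started to rise at about 1.2 rad of turn and reached 1.4 N m. I then opened the fingers and held still for over 0.2 s; the wrist force was near zero.
- **Bit:** After release, the wrist picture showed the three jaws closed on the bit and the bit upright. I did not measure the jaw forces directly; that they grip firmly is inferred from the moment and the picture.
- **Jockey arm:** I gripped the post with 30 N and swung it along its arc. My position estimate came to about 1.15 rad against the 1.13 stop, so it is off by about 0.02 rad. Force against the swing rose from about 9 to 17 N over the last 2 mm, and the picture shows the arm against the stop pin.
- **Not fully explained:** The hold also has a steady vertical force of about -23 N at the wrist, under the 40 N and 120 N limits.
- **Bystanders:** The fingers did not go near the screwdriver, tub or bin, and they look unmoved in the last pictures.

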